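Crack the sample walnut

TASK

Check a sample from the delivery: lift the nutcracker out of its tray, where its steel head is free to be taken, lay it flat on the cracking board with its two open arms on either side of the walnut's halves, and let go of it. Then take it again across both handles and squeeze them together until the shell resists, gives and stays crushed in; let go and leave the cracker lying open around the cracked nut. Do not squeeze the nut with the fingers and do not push the bowl, jar or crate about.

Things in the scene. Friction and masses are not known exactly. Their poses are not given: they have to be found in the camera images.
- cracker: Nutcracker lying flat, 160 mm long, about 260 g, mostly in its head: a steel head block with two hinged arms side by side, sprung open, closing evenly together. Origin on the underside midway between the two hinge pins (25 mm apart across y); x runs from the head along the arms, y across them, z up. The arms' ends are at x = 130 mm; all arms are 26 mm tall, z = 4 to 30 mm. It starts in the tray
- cracker_head (a point): Centre of the cracker's steel head block, halfway up (19 mm above its underside), 8 mm behind the hinge pins, so at x = -8 mm in the cracker; axes as the cracker. The block is 40 x 40 mm, 38 mm tall, and can be pinched across y from above; in the tray it is free on both sides, with a plate 12 mm thick under it
- cracker_jaws (a point): Point midway between the steel jaws, where a nut belongs, at x = 60 mm in the cracker (68 mm from the head's centre) and 20 mm above its underside; axes as the cracker. The jaws are x = 40 to 80 mm; open they are 52 mm apart inside, 66 mm over their outsides
- cracker_handles (a point): Point midway between the brown wooden handles (x = 78 to 130 mm, 10 mm thick), at x = 95 mm in the cracker, 18 mm above its underside; axes as the cracker. Open: 66 mm over the outsides here, 75 mm at the ends. Squeezed here across y the shell gives at about 14 N on each handle, when they are some 36 to 40 mm over the outsides; fully closed 26 mm
- jaw_l (a joint): Closing angle of each arm of the cracker, rad: 0 wide open (sprung to here), 0.21 fully closed; empty jaws close on nothing. The arms meet the nut at about 0.10, the shell has given at about 0.17
- nut_center (a point): Centre of the walnut, 20 mm above the top of a fixed brown board 230 x 140 x 12 mm, in a shallow cup at its middle. Site x along the board's long side, y along its short side, z up. The nut is 40 mm across y, 36 mm across x, its top 38 mm above the board; its halves push in along y, its seam lies in the x-z plane. The cracker is to lie along x, head at either end
- shell_a (a joint): How far each half of the shell is pushed in, m: 0 whole; resistance peaks at about 0.001, gives beyond 0.0023, and then stays by itself at about 0.0045
- shell_b: The walnut's half on the -y side of the board, a rough brown half ball of 18 mm radius; origin at the nut's centre
- tray: Fixed pale wooden tray, base plate 210 x 120 mm, 12 mm thick, long side along x. Origin under its centre. Two cheeks up to 44 mm high, 84 mm apart inside, flank the handles from x = -5 to +105 mm, closed by an end wall at x = 97 mm: no room for fingers outside the handles. The cracker's hinge pins start near x = -37 mm, its axes along the tray's
- nut_bowl: Bystander: loose steel bowl of walnuts, 140 mm wide, 50 mm high. Origin under its centre
- jar: Bystander: loose closed glass jar, 72 mm wide, 110 mm high. Origin under its centre
- beet_crate: Bystander: loose small slatted crate of beetroots, 240 x 170 x 108 mm. Origin under its centre
Things that resemble listed ones, but are neither listed nor needed, are in the scene too. Leave any turquoise look-alike of the cracker alone.

How it is judged (in metres and radians):
On the way, in this order (a step that is already met when the one before it is completed fails the run):
1. the cracker lies flat on the board, its arms around the still whole walnut, and is let go (x of nut_center in the frame of cracker between 0.04 and 0.08 m and y of nut_center in the frame of cracker between -0.012 and 0.012 m and z of nut_center in the frame of cracker between 0.014 and 0.026 m and angle between cracker's own z axis and vertical below 0.12 rad and linear speed of cracker below 0.02 m/s and contact force between the fingers and cracker below 0.3 N and value of joint shell_a below 0.0015 m and value of joint jaw_l below 0.05 rad), for 0.2 s.
2. the handles are squeezed until the shell gives (value of joint shell_a above 0.003 m and contact force between the fingers and cracker above 1 N), for 0.05 s.
At the end, for the whole second after the job is handed in: The shell is pushed in by more than 3 mm a side and stays so; the cracker lies flat (within 0.12 rad) and still on the board, its arms sprung open (angle under 0.06 rad), the nut between them, 40 to 80 mm from the hinge line and within 12 mm of its middle line (x of nut_center in the frame of cracker between 0.04 and 0.08 m and y of nut_center in the frame of cracker between -0.012 and 0.012 m and z of nut_center in the frame of cracker between 0.014 and 0.026 m and angle between cracker's own z axis and vertical below 0.12 rad and linear speed of cracker below 0.02 m/s and value of joint shell_a above 0.003 m and value of joint jaw_l below 0.06 rad and angular speed of cracker below 0.2 rad/s); the robot touches nothing.
It fails at once if the fingers squeeze or push the walnut itself (contact force between the fingers and shell_b above 3 N).
It fails at once if the bowl is shifted by more than 30 mm (distance of nut_bowl from where it was at the start of the episode above 0.03 m).
It fails at once if the jar is shifted by more than 30 mm (distance of jar from where it was at the start of the episode above 0.03 m).
It fails at once if the crate is shifted by more than 30 mm (distance of beet_crate from where it was at the start of the episode above 0.03 m).
It also fails if it takes over 64 s, if anything falls off the work surface, if the arm or the gripper's body presses on something with over 40 N, if the wrist force passes 120 N, or if a joint passes its speed limit or range.

ROBOT

A 7-joint arm with a two-finger parallel gripper is mounted at the origin on the work surface. World frame = base frame: x ahead of the robot, y to its left, z up, the work surface at z = 0. Lengths are in mm, angles in rad, forces in N, time in s.
With the tool pointing down it reaches from about 400 to 875 mm from the base axis. Payload 4.4 kg.
Tool frame: the origin (TCP) lies at the centre of the arm's flange, where the gripper is bolted on; the fingertips stand 173 mm ahead of it and the grasp point (between the pads) lies 155 mm ahead of it; z points along the fingers, y is the direction in which the jaws open and shut (so a half turn about z gives the same grasp; the last joint's range is limited). The gripper opens to 85 mm and grips with 20 to 120 N. Pads are 22 mm wide; open, the fingers measure 114 mm over their backs; the gripper's body (76 mm by 85 mm) begins 54 mm behind the grasp point. The pads swing forward as they close: fully open they stand 13 mm farther back than shut.
Start: joints at [1.211, 0.628, 0.038, 1.517, -0.027, 0.996, -0.02], TCP at [188.256, -622.154, 404.713] pointing down, gripper open.
Joint ranges: [-3.06, 3.06], [-0.37, 2.12], [-1.25, 1.32], [0.18, 2.47], [-1.1, 4.24], [0.23, 1.98], [-2.94, 2.94]. Speed limits (rad/s): [2.57, 2.57, 3.14, 3.14, 3.14, 3.14, 3.14].

INTERFACE

Orientations are given as [roll, pitch, yaw] about the fixed x, y, z axes, in that order (R = Rz(yaw) Ry(pitch) Rx(roll)).
In Python, from cell import * gives the robot as it stands. The module is installed in compiled form; this text tells all that it offers.
- The arm moves only by the shell command python3 -m jog 'ROWS'. ROWS is JSON, one flat list of numbers, 5 for each row, row after row: the shift along the tool's x, y, z in mm, then the turn about the tool's z in degrees, then the finger opening in mm, from 0 to 85.4. A call has 1 to 20 rows; each row is the pose to reach, as a shift and turn from the pose commanded when the call began, along the tool's axes at that moment; what a row does not reach only later rows make up. A row lasts 1/12 s, in which the tool goes at most 41.7 mm and 7.16 degrees, less where a joint would pass 70% of its speed; a pose out of reach is approached as far as the arm can. A call with a gripper value outside its range is refused whole. The fingers move at their own pace and stop on an object; the grip force is fixed at half the most. Time passes only in rows, so rows that repeat a pose let the fingers close. It gives the time, the measured TCP pose, the force and the opening at its end, in the units of the state.
- read_state(): the state, without advancing time (a new reading comes with each control period).
- get_image(name): name is "scene" or "top"; returns (picture, depth): 480x640x3 uint8, blue, green, red; 480x640 float32, mm along the optical axis (not along the pixel's ray), 0 where there is no reading.
- camera_params(name): a dict with "K" (3x3 intrinsics, pixels), "T" (4x4, takes a point from camera to world coordinates). Camera axes: x right, y up, looking along -z (the intrinsics and any distortion apply to the point x, -y, -z); pixel columns grow to the right and rows downward; lengths in mm; the calibration is good to about 2 mm. A picture is of the moment at which its call begins. camera_params takes no time and is no camera call.
- finish_job(): hands the job in, once; it reports no verdict.
The state is a dict: "clock": time; "qpos": joint angles; "qd": joint speeds; "tau": joint torques, N m; "eef_pos": TCP position; "tool_rot": TCP orientation; "force": force on the tool from outside, world axes, zero at the start; "torque": the same for the moment, N m; "width": finger opening in mm.
Only numpy, scipy, OpenCV 4.12 (cv2) and the standard library are available. Lean on these libraries where they do the work, as an engineer would, in place of code of your own. Each camera call takes 0.05 s, during which the arm holds its last target.

## Working session

There is one attempt and no reset: what is moved stays moved. The work goes in short steps, Python scripts to look and compute and a shell command to move; the robot and the scene stay as the last step left them, time stands still between calls to the robot, and variables do not carry over. Pictures are saved under pics/ and viewed, and the job is handed in when it is done.

```bash
mkdir -p pics; python3 - <<'E'
from cell import *
import cv2,numpy as np
s=read_state(); print(s)
for n in("scene","top"):
    p,d=get_image(n); cv2.imwrite(f"pics/{n}0.png",p); np.save(f"pics/{n}0.npy",d); c=camera_params(n); print(n,np.round(c["K"],1).tolist(),np.round(c["T"],4).tolist(),[k for k in c])
E
```

```text
{'clock': 0.0, 'qpos': array([ 1.21120688,  0.62931474,  0.03845473,  1.51833065, -0.02701354,
        0.99631532, -0.0200058 ]), 'qd': array([-5.46519596e-04, -8.43313422e-04, -8.63577721e-05, -1.41304751e-04,
       -2.60131413e-04,  7.41607700e-04, -1.54800943e-04]), 'tau': array([ 1.05117961e-04, -5.63420606e+01,  1.22598242e+00, -1.93452018e+01,
        1.09585072e-02,  1.03900780e-02,  5.76386981e-06]), 'eef_pos': array([ 188.17335711, -621.86703561,  403.82131417]), 'tool_rot': array([-3.13974294e+00,  1.82939112e-05,  2.93766806e-01]), 'force': array([-0.70537836,  0.68715311, -1.13026528]), 'torque': array([ 0.05931608, -0.04264486, -0.00193672]), 'width': 85.56010742307737}
scene [[465.3, 0.0, 317.2], [0.0, 465.3, 232.5], [0.0, 0.0, 1.0]] [[-0.2634, -0.7786, 0.5696, 1223.663], [0.9646, -0.2047, 0.1662, 166.8806], [-0.0128, 0.5932, 0.8049, 1028.2662], [0.0, 0.0, 0.0, 1.0]] ['K', 'T']
top [[495.8, 0.0, 312.5], [0.0, 495.8, 234.6], [0.0, 0.0, 1.0]] [[0.0188, 0.987, -0.1597, 343.2855], [-0.9998, 0.0184, -0.0037, -38.3661], [-0.0007, 0.1597, 0.9872, 1376.4329], [0.0, 0.0, 0.0, 1.0]] ['K', 'T']
```

View pics/scene0.png

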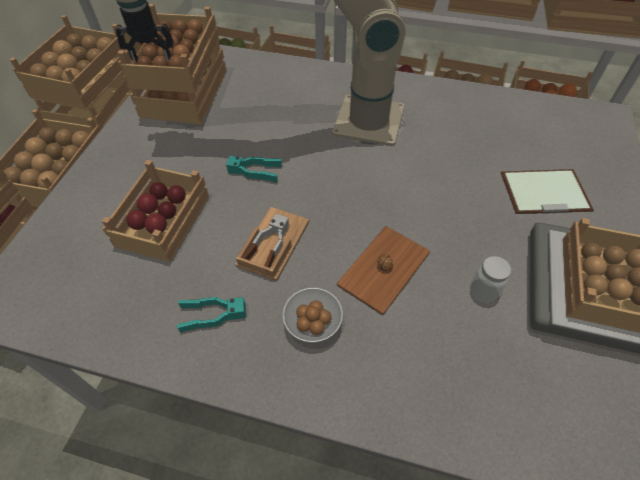

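View pics/top0.png

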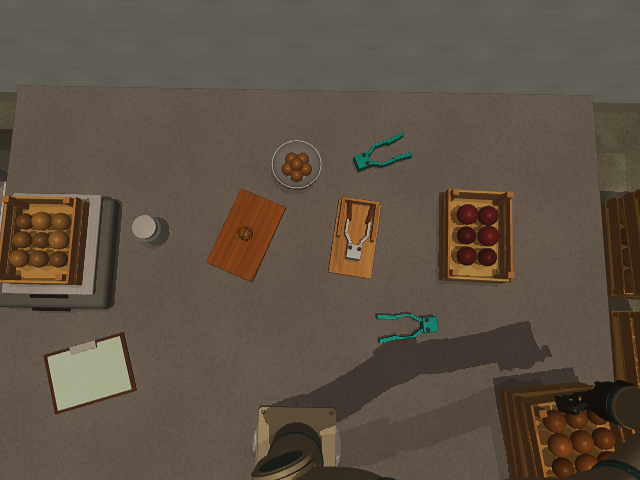

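The candidates in the top view are the steel-headed cracker in the tray at (355,235) and the turquoise look-alikes at (382,152) and (410,327). I choose the one in the tray. The nut and board are at (245,234), the bowl at (297,164), the jar at (146,229) and the crate at (478,236).

```bash
cat > h.py <<'E'
from cell import *
import cv2,numpy as np
def ray(n,uv,z):
    c=camera_params(n);K=c["K"];T=c["T"]
    uv=np.atleast_2d(np.array(uv,float))
    d=np.c_[(uv[:,0]-K[0,2])/K[0,0],-(uv[:,1]-K[1,2])/K[1,1],-np.ones(len(uv))]@T[:3,:3].T
    o=T[:3,3]; return o+d*((z-o[2])/d[:,2])[:,None]
def cloud(n,d):
    c=camera_params(n);K=c["K"];T=c["T"]
    v,u=np.mgrid[:480,:640]
    P=np.stack([(u-K[0,2])/K[0,0]*d,-(v-K[1,2])/K[1,1]*d,-d],-1)
    return P@T[:3,:3].T+T[:3,3]
E
python3 - <<'E'
from h import *
p=cv2.imread("pics/top0.png");d=np.load("pics/top0.npy")
a=cv2.resize(p[180:300,320:400],None,fx=5,fy=5,interpolation=cv2.INTER_CUBIC)
b=cv2.resize(p[180:300,200:295],None,fx=4.2,fy=5,interpolation=cv2.INTER_CUBIC)
cv2.imwrite("pics/crop1.png",np.hstack([a,b[:600,:399]]))
P=cloud("top",d)
for n,(u,v) in dict(head=(354,253),nut=(245,234),board=(255,210),board2=(235,260),tray=(350,270),table=(300,300)).items(): print(n,P[v,u].round(1))
hsv=cv2.cvtColor(p,cv2.COLOR_BGR2HSV)
for (u,v) in [(255,210),(335,260),(354,253),(245,234),(366,225),(300,300)]: print(u,v,hsv[v,u])
E
```

```text
head [ 509.4 -145.9   53. ]
nut [556.5 149.9  47.9]
board [631.3 129.8  11. ]
board2 [489.1 179.9  10.8]
tray [ 466.9 -138.3   14.6]
table [383.   -2.2  -2.1]
255 210 [ 11 207 123]
335 260 [ 14 177 143]
354 253 [ 23  31 164]
245 234 [ 14 180 154]
366 225 [ 13 174  94]
300 300 [13 64 92]
```

View pics/crop1.png

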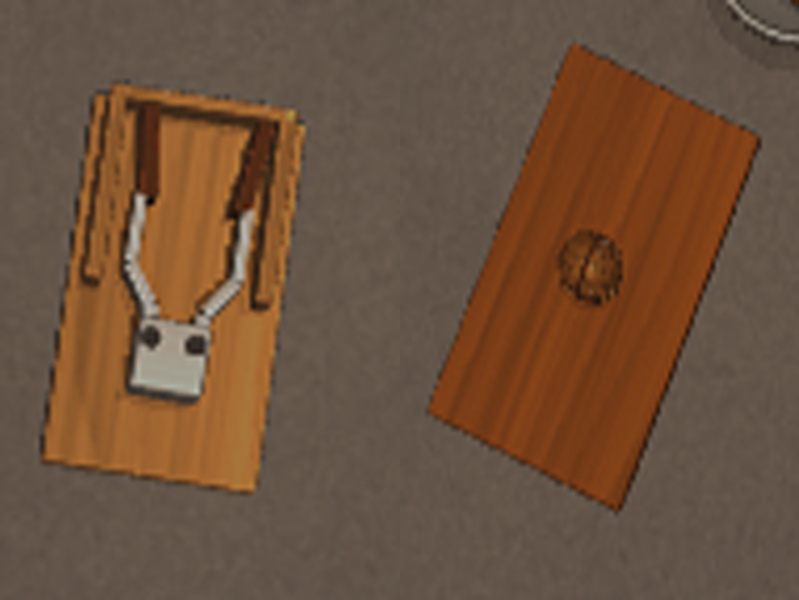

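The crop shows the steel head with two dark pins at about (354,253), brown handles in the cheeks towards +x, and the nut with its seam along the board's long side. Next I measure axes with masks in both views.

```bash
python3 - <<'E'
from h import *
for n,roiB,roiC in (("top",(180,300,200,290),(185,285,325,385)),("scene",(220,315,330,435),(205,280,235,310))):
    p=cv2.imread(f"pics/{n}0.png");hsv=cv2.cvtColor(p,cv2.COLOR_BGR2HSV)
    def sub(m,r):
        o=np.zeros_like(m);o[r[0]:r[1],r[2]:r[3]]=m[r[0]:r[1],r[2]:r[3]];return o
    def big(m): return max(cv2.findContours(m,cv2.RETR_EXTERNAL,cv2.CHAIN_APPROX_NONE)[0],key=cv2.contourArea)
    m=sub(cv2.inRange(hsv,(5,130,50),(20,255,255)),roiB)
    c=big(m).reshape(-1,2); X=ray(n,c,12)[:,:2].astype(np.float32); r=cv2.minAreaRect(X)
    print(n,"board",r, "corners",cv2.boxPoints(r).round(1).tolist())
    m=sub(cv2.inRange(hsv,(0,0,95),(179,75,255)),roiC)
    cc=big(m).reshape(-1,2)
    print("head/steel bbox",cv2.boundingRect(cc))
    vis=p.copy(); vis[m>0]=(255,0,255); a=vis[roiC[0]:roiC[1],roiC[2]:roiC[3]]
    cv2.imwrite(f"pics/mask_{n}.png",cv2.resize(np.hstack([p[roiC[0]:roiC[1],roiC[2]:roiC[3]],a]),None,fx=5,fy=5,interpolation=cv2.INTER_NEAREST))
    # steel head top: depth based
    P=cloud(n,np.load(f"pics/{n}0.npy"))
    t=(P[...,2]>46)&(P[...,2]<56)&(m>0); 
    vv,uu=np.nonzero(t); q=ray(n,np.c_[uu,vv],50)[:,:2].astype(np.float32)
    print("headtop n",len(q),"minrect",cv2.minAreaRect(q), q.mean(0))
    # wooden handle
    h=sub(cv2.inRange(hsv,(0,100,20),(14,255,115)),roiC)
    # nut: depth
    t=(P[...,2]>22)&(P[...,2]<70); t=sub(t.astype(np.uint8),roiB)
    vv,uu=np.nonzero(t); print("nut pts",len(uu), np.median(P[vv,uu],0), P[vv,uu].min(0),P[vv,uu].max(0), "pix",uu.mean(),vv.mean(), ray(n,[uu.mean(),vv.mean()],32))
E
```

```text
top board ((561.629150390625, 152.00625610351562), (140.20460510253906, 229.41912841796875), 67.78591918945312) corners [[428.8999938964844, 130.5], [641.2999877929688, 43.70000076293945], [694.2999877929688, 173.5], [481.8999938964844, 260.29998779296875]]
head/steel bbox (325, 185, 60, 100)
headtop n 168 minrect ((547.0398559570312, -154.14524841308594), (62.768611907958984, 101.95734405517578), 85.7765121459961) [ 517.9502  -145.84738]
nut pts 224 [564.98811352 145.7510922   43.99230911] [531.40275878  33.72210375  22.05912333] [715.9895347  221.38992078  55.49441297] pix 254.02678571428572 220.96428571428572 [[595.92900012 128.70741033  32.        ]]
scene board ((567.1826782226562, 151.99557495117188), (136.80772399902344, 227.47605895996094), 67.7401351928711) corners [[436.0, 131.8000030517578], [646.5, 45.599998474121094], [698.4000244140625, 172.1999969482422], [487.79998779296875, 258.3999938964844]]
head/steel bbox (235, 205, 75, 75)
headtop n 150 minrect ((547.027587890625, -152.71939086914062), (58.7891731262207, 95.45249938964844), 85.97343444824219) [ 520.3134 -145.1127]
nut pts 387 [584.36137623 132.66669147  41.48606476] [548.58955303  41.58120364  22.09303994] [745.21398229 172.59711946  53.39392834] pix 360.2764857881137 283.5064599483204 [[641.97408484 104.69559216  32.        ]]
```

```bash
python3 - <<'E'
import cv2
p=cv2.imread("pics/scene0.png")[200:285,230:315]
cv2.imwrite("pics/crop2.png",cv2.resize(p,None,fx=7,fy=7,interpolation=cv2.INTER_CUBIC))
E
```

```text
(no output)
```

View pics/mask_top.png

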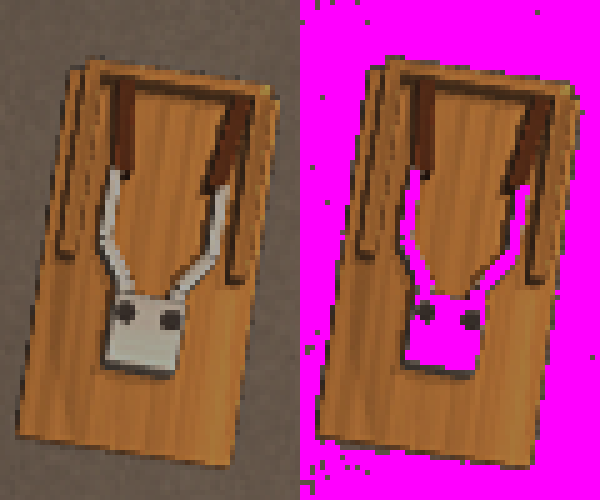

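View pics/crop2.png

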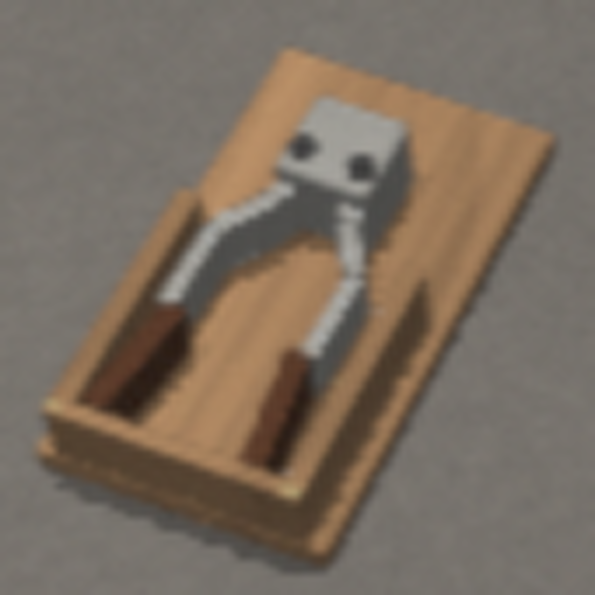

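```bash
python3 - <<'E'
from h import *
t=lambda q:[(x/5-.5+325,y/5-.5+185) for x,y in q]
s=lambda q:[(x/7-.5+230,y/7-.5+200) for x,y in q]
C=ray("top",t([(116,293),(185,298),(178,370),(105,365)]),50)[:,:2]; print("top head",C.round(1).tolist(),C.mean(0))
D=ray("scene",s([(322,97),(411,125),(370,195),(280,168)]),50)[:,:2]; print("scene head",D.round(1).tolist(),D.mean(0))
pi=ray("top",t([(124,312),(171,320)]),50)[:,:2]; print("pins top",pi, pi.mean(0))
pi=ray("scene",s([(302,147),(361,168)]),50)[:,:2]; print("pins scene",pi, pi.mean(0))
e=ray("top",t([(127,88),(243,101)]),42)[:,:2].mean(0); v=e-C.mean(0); print("handles dir top",np.degrees(np.arctan2(v[1],v[0])),np.linalg.norm(v))
b=ray("top",t([(17,437),(232,467)]),12)[:,:2]; v=b[0]-b[1]; print("tray end",np.degrees(np.arctan2(v[1],v[0]))-90,np.linalg.norm(v),b)
# nut: pixels by crop (590,267) in crop1 right part: x=(590-400)/4.2+200,y=267/5+180
print("nut top",ray("top",[190/4.2+199.5,267/5+179.5],42))
p=cv2.imread("pics/scene0.png")[240:290,360:415];cv2.imwrite("pics/nut_s.png",cv2.resize(p,None,fx=10,fy=10,interpolation=cv2.INTER_CUBIC))
E
```

```text
top head [[536.4, -129.0], [534.4, -166.3], [495.2, -162.6], [497.2, -123.3]] [ 515.80591129 -145.29134318]
scene head [[498.1, -160.7], [502.5, -123.4], [538.5, -128.3], [535.0, -165.3]] [ 518.53777388 -144.44143885]
pins top [[ 526.1467233  -133.3566    ]
 [ 522.26538165 -158.74076615]] [ 524.20605248 -146.04868307]
pins scene [[ 523.27239749 -160.430833  ]
 [ 527.16453095 -135.55414935]] [ 525.21846422 -147.99249117]
handles dir top -9.134961397470164 134.6797931350377
tray end -6.882193161033868 119.26405843599848 [[ 460.80509785  -77.63095826]
 [ 446.51388895 -196.03567515]]
nut top [[560.45785403 151.55890833  42.        ]]
```

View pics/nut_s.png

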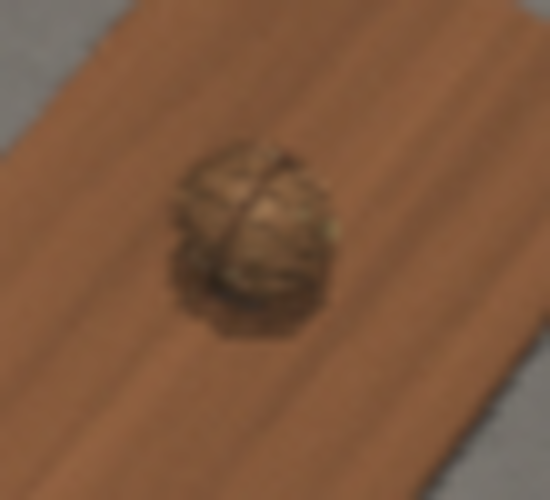

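```bash
python3 -m jog '[453,-361,100,24.8,85, 453,-361,100,24.8,85, 453,-361,100,24.8,85, 453,-361,100,24.8,85, 453,-361,100,24.8,85, 453,-361,100,24.8,85, 453,-361,100,24.8,85, 453,-361,100,24.8,85, 453,-361,100,24.8,85, 453,-361,100,24.8,85, 453,-361,100,24.8,85, 453,-361,100,24.8,85, 453,-361,100,24.8,85, 453,-361,100,24.8,85, 453,-361,100,24.8,85, 453,-361,100,24.8,85, 453,-361,100,24.8,85, 453,-361,100,24.8,85, 453,-361,100,24.8,85]'
cat > look.py <<'E'
from h import *
import sys
tag=sys.argv[1]; u0,u1,v0,v1=map(int,sys.argv[2:6]); a=[int(x) for x in sys.argv[6:10]]
s=read_state(); print(s["clock"],s["eef_pos"].round(1),np.degrees(s["tool_rot"]).round(2),s["force"].round(1),s["width"])
out=[]
for n,(x0,x1,y0,y1) in (("top",(u0,u1,v0,v1)),("scene",a)):
    p,d=get_image(n);cv2.imwrite(f"pics/{tag}_{n}.png",p);np.save(f"pics/{tag}_{n}.npy",d)
    c=p[y0:y1,x0:x1]; f=390/(x1-x0); c=cv2.resize(c,None,fx=f,fy=f,interpolation=cv2.INTER_CUBIC); out.append(c); print(n,"scale",f)
H=min(600,max(c.shape[0] for c in out)); out=[cv2.copyMakeBorder(c[:H],0,max(0,H-c.shape[0]),0,5,cv2.BORDER_CONSTANT) for c in out]
cv2.imwrite(f"pics/{tag}.png",np.hstack(out))
E
python3 look.py l1 310 410 170 290 210 330 150 300
```

```text
clock: 1.68
eef_pos: [516.4, -147.4, 305.0]
tool_rot: [3.141, 0.0, -0.143]
force: [-1.1, -0.6, 0.3]
width: 85.2
1.6833 [ 516.4 -147.4  305. ] [ 1.7994e+02  1.0000e-02 -8.1600e+00] [-1.1 -0.6  0.3] 85.18259438571367
top scale 3.9
scene scale 3.25
```

View pics/l1.png

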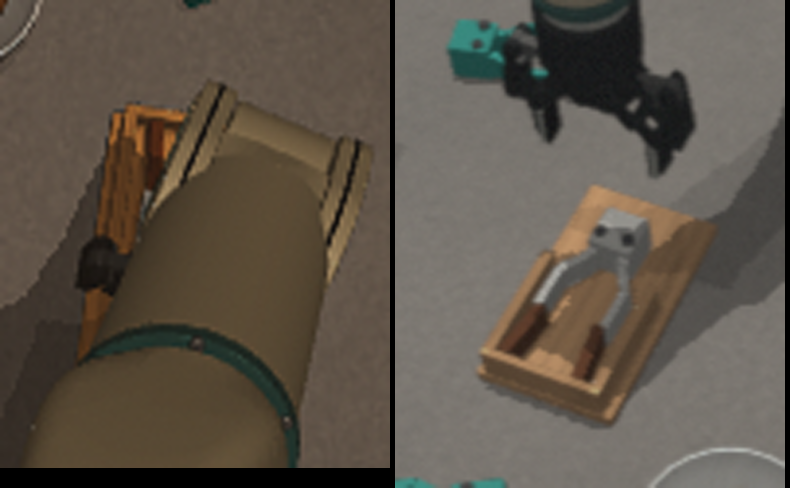

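```bash
python3 - <<'E'
from h import *
s=read_state();print(s["eef_pos"])
q=[(256.5,192),(290,202.5)]
for z in (132,145): a=ray("scene",q,z); print(a.round(1).tolist(),a.mean(0))
d=np.load("pics/l1_scene.npy");P=cloud("scene",d)
m=(P[...,2]>125)&(P[...,2]<175)&(abs(P[...,0]-516)<60)&(abs(P[...,1]+147)<90)
Q=P[m]; 
for lo in(130,140,150,160):
  k=Q[(Q[:,2]>=lo)&(Q[:,2]<lo+10)]; print(lo,len(k), k.min(0) if len(k) else"", k.max(0) if len(k) else "")
E
```

```text
[ 516.6425427  -147.0249346   305.01650053]
[[504.6, -202.5, 132.0], [516.4, -109.0, 132.0]] [ 510.50714802 -155.74335966  132.        ]
[[515.0, -197.2, 145.0], [526.7, -105.0, 145.0]] [ 520.85120179 -151.06382235  145.        ]
130 0  
140 10 [ 500.91580663 -199.074597    144.33418754] [ 530.97476692 -101.00136704  148.3846658 ]
150 41 [ 500.93064326 -205.1755323   150.30162778] [538.50232999 -92.80014404 159.78088802]
160 47 [ 500.61068393 -203.02929728  160.07645152] [537.17732309 -91.66838802 169.86425794]
```

```bash
python3 -m jog '[0,-2.5,40,0,85, 0,-2.5,80,0,85, 0,-2.5,100,0,85, 0,-2.5,119,0,85, 0,-2.5,119,0,85, 0,-2.5,119,0,85]'
python3 look.py l2 310 410 170 290 220 320 180 290
```

```text
clock: 2.28
eef_pos: [517.1, -143.7, 185.3]
tool_rot: [3.142, 0.002, -0.141]
force: [1.4, -0.3, -0.3]
width: 84.5
2.2833 [ 517.1 -143.7  185.3] [ 1.80e+02  1.00e-01 -8.05e+00] [ 1.4 -0.3 -0.3] 84.48905932138841
top scale 3.9
scene scale 3.9
```

View pics/l2.png

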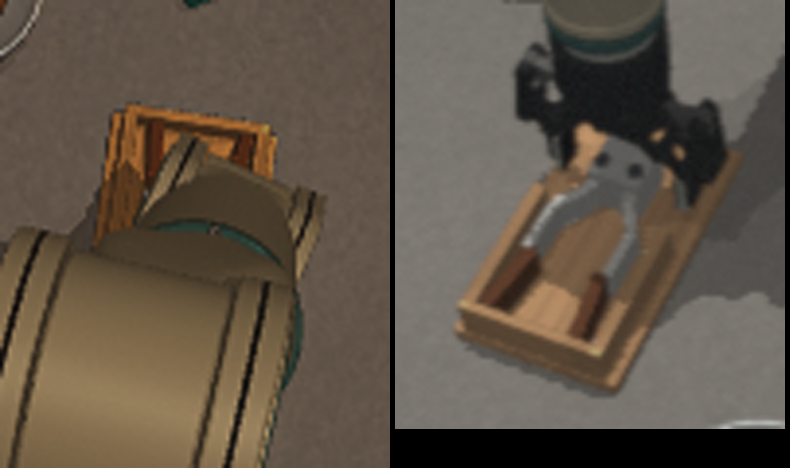

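The head sits between the open fingers at scene crop (625,165), so I close on it.

```bash
python3 -m jog '[0,0,0,0,60, 0,0,0,0,50, 0,0,0,0,45, 0,0,0,0,40, 0,0,0,0,36, 0,0,0,0,34, 0,0,0,0,34, 0,0,0,0,34, 0,0,0,0,34, 0,0,0,0,34, 0,0,0,0,34, 0,0,0,0,34]'
python3 look.py l3 310 410 170 290 220 320 180 290
```

```text
clock: 3.38
eef_pos: [517.9, -143.3, 186.7]
tool_rot: [3.141, -0.001, -0.139]
force: [-0.6, -0.7, 6.6]
width: 39.5
3.3833 [ 517.9 -143.3  186.7] [ 1.7997e+02 -8.0000e-02 -7.9900e+00] [-0.6 -0.7  6.6] 39.50476298129565
top scale 3.9
scene scale 3.9
```

View pics/l3.png

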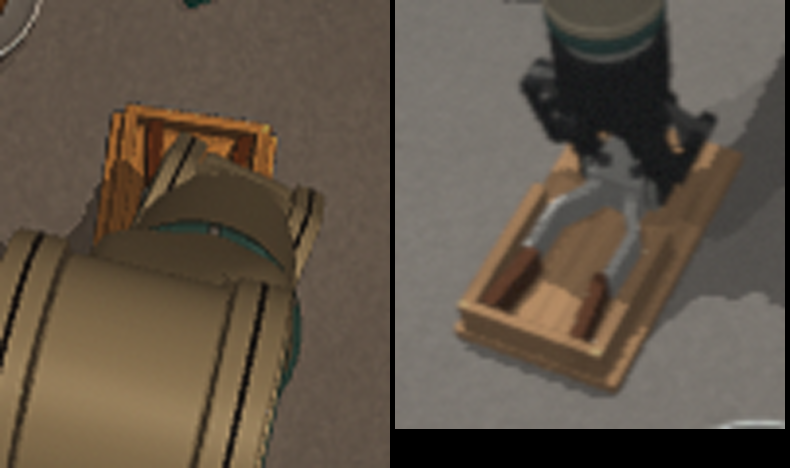

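```bash
python3 -m jog '[0,0,-15,0,34, 0,0,-40,0,34, 0,0,-70,0,34, 0,0,-100,0,34, 0,0,-120,0,34, 0,0,-120,0,34]'
python3 look.py l4 310 410 170 290 220 320 150 290
```

```text
clock: 3.98
eef_pos: [518.8, -143.3, 309.6]
tool_rot: [3.141, -0.007, -0.139]
force: [-0.5, -0.6, -2.6]
width: 39.6
3.9833 [ 518.8 -143.3  309.6] [179.96  -0.41  -7.97] [-0.5 -0.6 -2.6] 39.64913704635132
top scale 3.9
scene scale 3.9
```

View pics/l4.png

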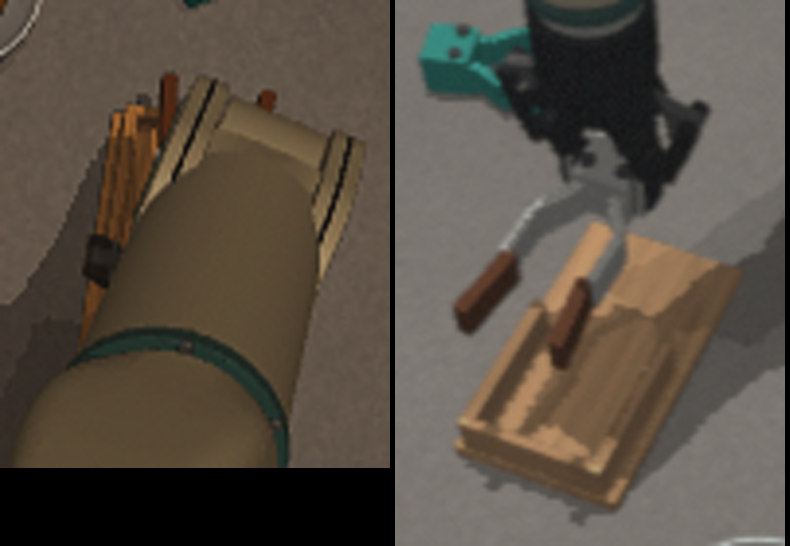

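```bash
python3 -m jog '[-8,-38,0,2,34, -16,-78,0,4,34, -24,-118,0,6,34, -32,-158,0,8,34, -40,-198,0,10,34, -47,-238,0,12,34, -55,-278,0,13,34, -62,-305,0,14,34, -62,-316,0,14.2,34, -62,-317,0,14.2,34, -62,-317,0,14.2,34, -62,-317,0,14.2,34, -62,-317,0,14.2,34]'
python3 look.py l5 190 310 150 300 330 460 180 320
```

```text
clock: 5.17
eef_pos: [500.4, 177.2, 305.3]
tool_rot: [3.14, 0.0, -0.39]
force: [-0.5, -1.0, -3.5]
width: 39.4
5.1667 [500.4 177.2 305.3] [ 1.799e+02  1.000e-02 -2.236e+01] [-0.5 -1.  -3.5] 39.44386369291785
top scale 3.25
scene scale 3.0
```

View pics/l5.png

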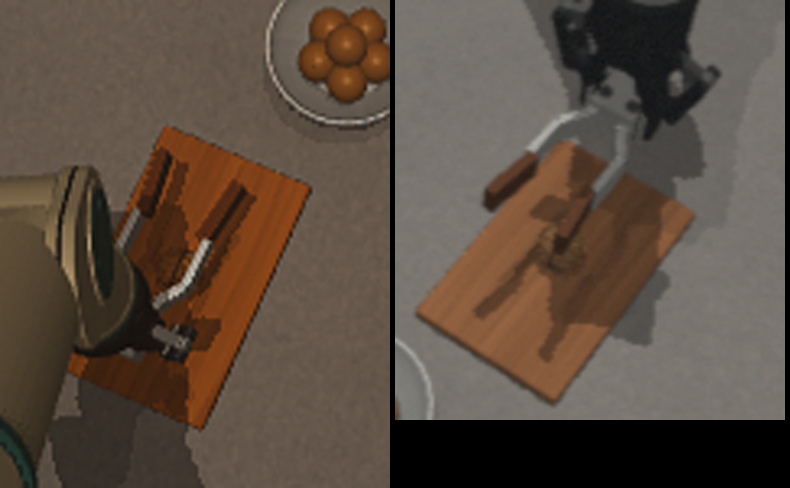

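```bash
python3 -m jog '[0,-2,20,0,34, 0,-2,40,0,34, 0,-2,60,0,34, 0,-2,70,0,34, 0,-2,70,0,34, 0,-2,70,0,34]'
python3 look.py l6 190 310 150 300 350 440 200 310
```

```text
clock: 5.77
eef_pos: [501.2, 180.7, 235.7]
tool_rot: [3.141, 0.0, -0.388]
force: [-0.1, -0.7, -2.7]
width: 39.7
5.7667 [501.2 180.7 235.7] [ 1.7996e+02  2.0000e-02 -2.2240e+01] [-0.1 -0.7 -2.7] 39.67973236218491
top scale 3.25
scene scale 4.333333333333333
```

View pics/l6.png

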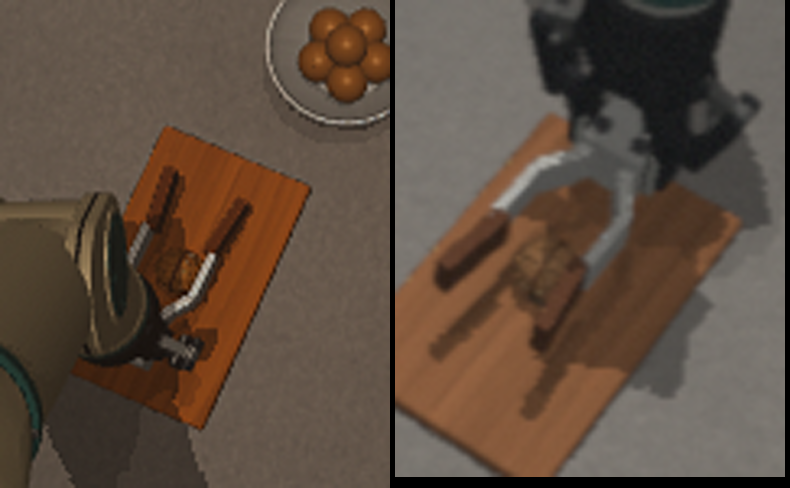

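```bash
python3 - <<'E'
import cv2,numpy as np
a=cv2.imread("pics/l6_top.png")[195:255,222:272];b=cv2.imread("pics/l6_scene.png")[225:285,355:405]
f=lambda c:cv2.resize(c,None,fx=7.8,fy=7.8,interpolation=cv2.INTER_CUBIC)
cv2.imwrite("pics/l6z.png",np.hstack([f(a),f(b)]))
E
```

```text
(no output)
```

View pics/l6z.png

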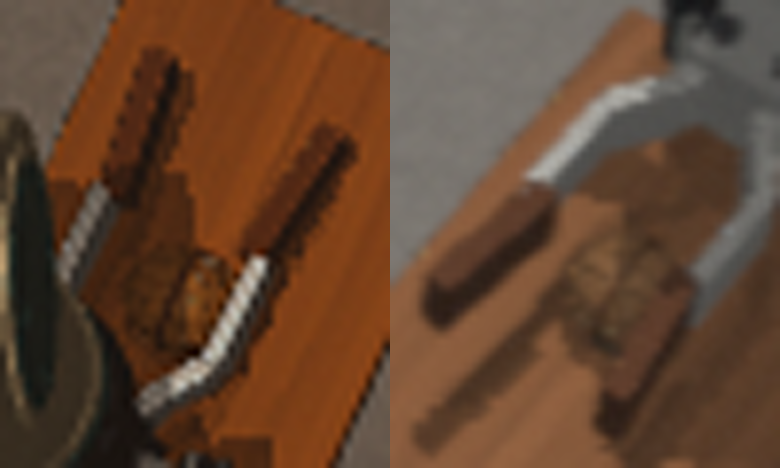

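```bash
python3 - <<'E'
from h import *
nt=ray("top",[190/4.2+199.5,267/5+179.5],32)[0,:2]; ns=ray("scene",[25.3+359.5,22.2+239.5],32)[0,:2]
ang=np.radians(-22.24); X=np.array([np.cos(ang),np.sin(ang)]);Y=np.array([-X[1],X[0]])
t=lambda q:[(x/7.8-.5+222,y/7.8-.5+195) for x,y in q]
s=lambda q:[((x-390)/7.8-.5+355,y/7.8-.5+225) for x,y in q]
z=91
for nm,n,q,nut in (("top","top",t([(158,53),(330,130),(112,190),(257,248)]),nt),("scene","scene",s([(432,282),(608,410),(540,198),(680,283)]),ns)):
    h=ray(n,q,z)[:,:2]; print(nm,"nut",nut.round(1))
    f=(h[0]+h[1])/2; g=(h[2]+h[3])/2; v=f-g; print("yaw",np.degrees(np.arctan2(v[1],v[0])),"far sep",np.linalg.norm(h[0]-h[1]),"near",np.linalg.norm(h[2]-h[3]))
    for a in (f,g): print("nut-mid in cracker axes x,y:",(nut-a)@X,(nut-a)@Y)
    print("TCP rel mid far", (f-np.array([501.2,180.7]))@X,(f-np.array([501.2,180.7]))@Y)
E
```

```text
top nut [562.1 153. ]
yaw -22.5158398627611 far sep 64.77472976490144 near 53.33212671773122
nut-mid in cracker axes x,y: -67.92665871910765 1.137816330481314
nut-mid in cracker axes x,y: -19.82444362175488 0.9062353827138859
TCP rel mid far 134.77333669205885 -3.749319401890953
scene nut [563.8 151.4]
yaw -23.590929666766705 far sep 67.96850930654716 near 51.55000553127888
nut-mid in cracker axes x,y: -72.11319357909011 -0.4061007336795093
nut-mid in cracker axes x,y: -23.4593851505385 -1.5534811604781233
TCP rel mid far 141.16544829462276 -3.029020648501443
```

Both views put the nut within about 1 mm of the cracker's midline, near x = 60 mm, so I lower it.

```bash
python3 -m jog '[0,0,12,0,34, 0,0,24,0,34, 0,0,34,0,34, 0,0,42,0,34, 0,0,47,0,34, 0,0,48,0,34, 0,0,48,0,34, 0,0,48,0,34]'
python3 look.py l7 190 310 150 300 350 440 200 310
```

```text
clock: 6.53
eef_pos: [501.2, 181.4, 188.0]
tool_rot: [-3.141, -0.001, -0.387]
force: [0.8, -0.2, -2.6]
width: 39.6
6.5333 [501.2 181.4 188. ] [-1.7998e+02 -3.0000e-02 -2.2170e+01] [ 0.8 -0.2 -2.6] 39.554414957408525
top scale 3.25
scene scale 4.333333333333333
```

View pics/l7.png

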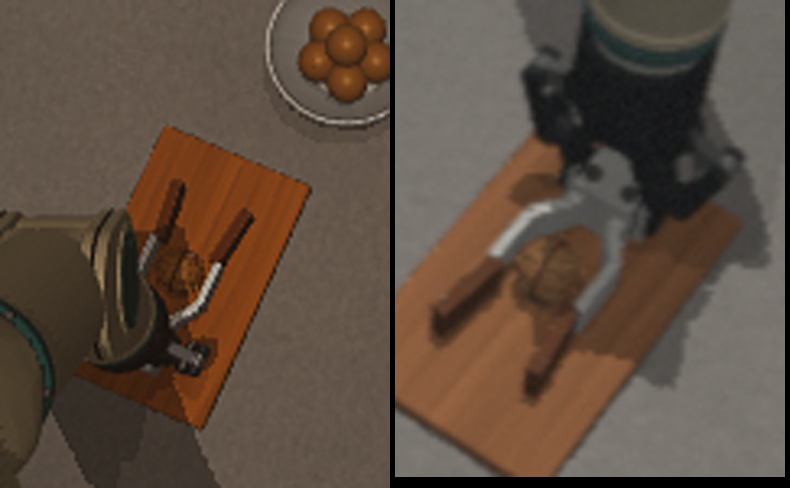

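The nut sits centred between the arms at scene crop (548,270). The cracker still hangs, with Fz at -2.6 N, so I lower it in small steps.

```bash
python3 -m jog '[0,0,1,0,34, 0,0,1,0,34, 0,0,1,0,34]'; python3 -m jog '[0,0,1,0,34, 0,0,1,0,34, 0,0,1,0,34]'
```

```text
clock: 6.88
eef_pos: [501.1, 181.5, 186.9]
tool_rot: [-3.141, -0.0, -0.387]
force: [-0.0, 0.2, -2.3]
width: 39.3
clock: 7.13
eef_pos: [501.1, 181.4, 186.8]
tool_rot: [-3.141, -0.0, -0.387]
force: [-1.9, -1.0, 7.4]
width: 39.4
```

Contact shows at Fz +7 N, so I release.

```bash
python3 -m jog '[0,0,0,0,44, 0,0,0,0,50, 0,0,0,0,60, 0,0,0,0,75, 0,0,0,0,85, 0,0,0,0,85, 0,0,0,0,85, 0,0,0,0,85, 0,0,-30,0,85, 0,0,-65,0,85, 0,0,-100,0,85, 0,0,-110,0,85, 0,0,-110,0,85]'
python3 look.py l8 190 310 150 300 350 440 200 310
```

```text
clock: 8.22
eef_pos: [502.0, 181.7, 298.7]
tool_rot: [-3.137, -0.005, -0.387]
force: [-0.8, 0.2, -0.1]
width: 84.8
8.2167 [502.  181.7 298.7] [-179.75   -0.26  -22.16] [-0.8  0.2 -0.1] 84.75936360215039
top scale 3.25
scene scale 4.333333333333333
```

View pics/l8.png

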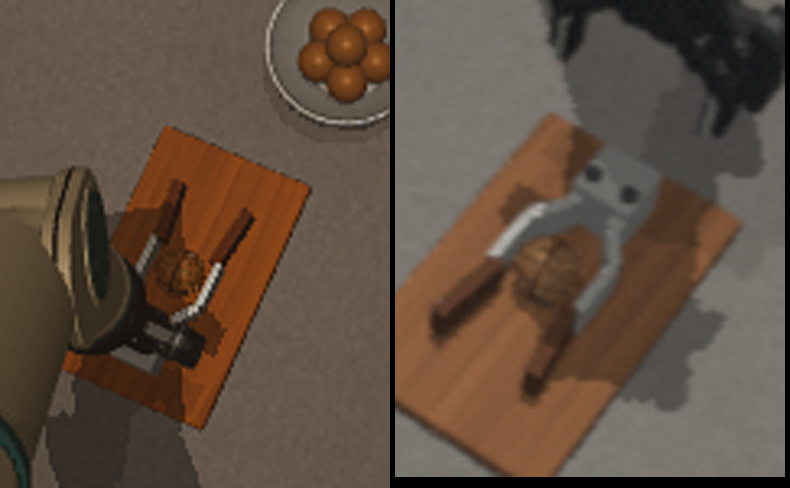

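```bash
python3 -m jog '[35,1,0,0,85, 70,1,0,0,85, 106,1,0,0,85, 106,1,20,0,85, 106,1,40,0,85, 106,1,40,0,85, 106,1,40,0,85]'
python3 look.py l9 190 310 150 300 350 440 200 310
```

```text
clock: 8.9
eef_pos: [597.5, 140.3, 253.1]
tool_rot: [3.138, 0.005, -0.387]
force: [-0.1, 0.4, -0.6]
width: 85.3
8.9 [597.5 140.3 253.1] [179.82   0.28 -22.18] [-0.1  0.4 -0.6] 85.27625995079646
top scale 3.25
scene scale 4.333333333333333
```

View pics/l9.png

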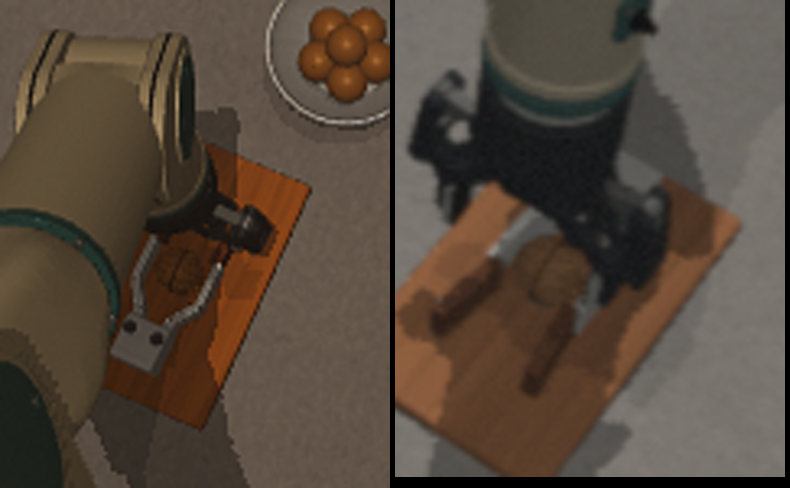

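```bash
python3 -m jog '[0,0,15,0,85, 0,0,30,0,85, 0,0,38,0,85, 0,0,38,0,85, 0,0,38,0,85]'
python3 look.py l10 190 310 150 300 350 440 200 310
```

```text
clock: 9.42
eef_pos: [598.8, 140.7, 218.2]
tool_rot: [-3.141, -0.0, -0.387]
force: [0.3, -0.5, 0.2]
width: 85.1
9.4167 [598.8 140.7 218.2] [-1.7999e+02 -1.0000e-02 -2.2150e+01] [ 0.3 -0.5  0.2] 85.09047451312985
top scale 3.25
scene scale 4.333333333333333
```

View pics/l10.png

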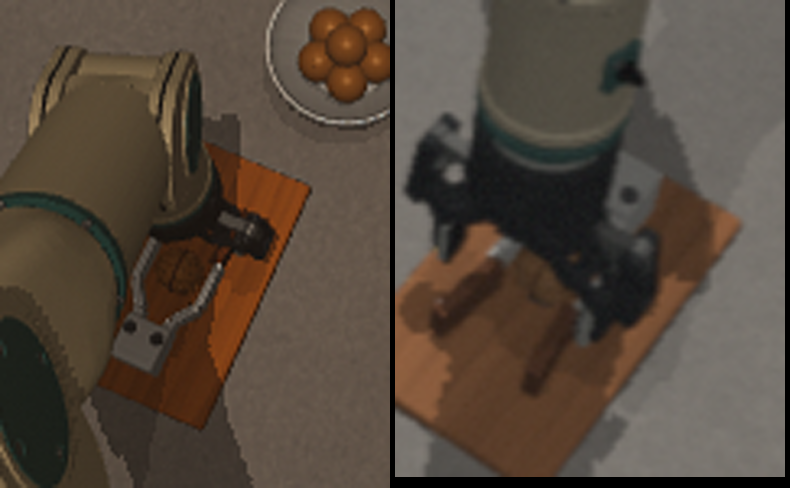

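```bash
python3 - <<'E'
from h import *
s=lambda q:[((x-395)/4.333-.5+350,y/4.333-.5+200) for x,y in q]
a=np.radians(-22.2);Y=np.array([-np.sin(a),np.cos(a)])
t=ray("scene",s([(447,256),(597,342)]),58)[:,:2]; h=ray("scene",s([(435,313),(532,385)]),42)[:,:2]
X=np.array([np.cos(a),np.sin(a)])
print((t@Y).round(1),(t@Y).mean(),(t@X).round(1)); print((h@Y).round(1),(h@Y).mean(),(h@X).round(1))
E
python3 - <<'E'
import cv2
a=cv2.imread("pics/l10_scene.png")[235:295,355:415];cv2.imwrite("pics/l10z.png",cv2.resize(a,None,fx=9,fy=9,interpolation=cv2.INTER_CUBIC))
E
```

```text
[309.  407.6] 358.3052915115259 [507.6 504.7]
[320.3 390. ] 355.15666521590015 [534.6 540.8]
```

View pics/l10z.png

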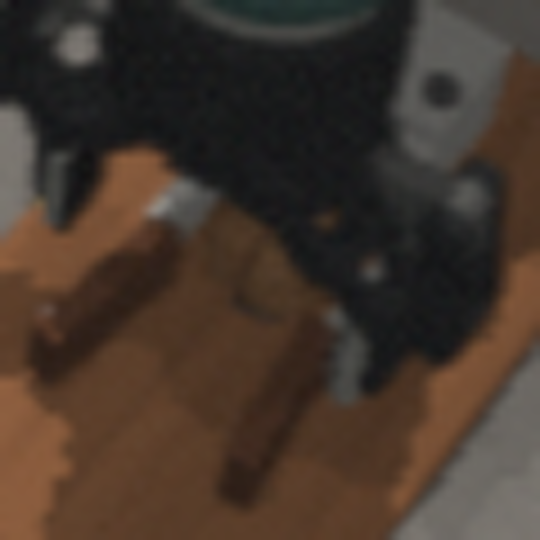

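```bash
python3 -m jog '[0,1,10,0,85, 0,1,20,0,85, 0,1,28,0,85, 0,1,28,0,85, 0,1,28,0,85]'
python3 look.py l11 190 310 150 300 350 440 200 310
```

```text
clock: 9.93
eef_pos: [598.0, 139.5, 188.7]
tool_rot: [3.14, 0.002, -0.387]
force: [1.1, -0.6, -0.5]
width: 85.0
9.9333 [598.  139.5 188.7] [ 1.7994e+02  9.0000e-02 -2.2170e+01] [ 1.1 -0.6 -0.5] 85.03163335884716
top scale 3.25
scene scale 4.333333333333333
```

View pics/l11.png

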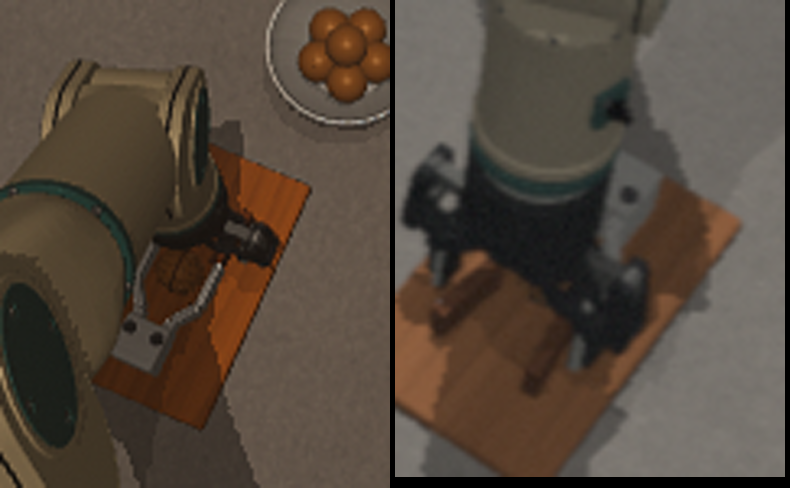

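The handles stand between the fingers with nothing touching, so I squeeze in stages.

```bash
python3 -m jog '[0,0,0,0,76, 0,0,0,0,70, 0,0,0,0,66, 0,0,0,0,62, 0,0,0,0,58, 0,0,0,0,54, 0,0,0,0,54, 0,0,0,0,54]'; python3 -m jog '[0,0,0,0,51, 0,0,0,0,48, 0,0,0,0,46, 0,0,0,0,44, 0,0,0,0,44, 0,0,0,0,44]'
python3 look.py l12 190 310 150 300 350 440 200 310
```

```text
clock: 10.7
eef_pos: [598.4, 139.6, 189.7]
tool_rot: [-3.141, -0.0, -0.387]
force: [0.2, 0.8, 0.3]
width: 54.1
clock: 11.2
eef_pos: [598.3, 138.9, 190.0]
tool_rot: [3.141, 0.0, -0.387]
force: [-1.5, -2.5, 6.1]
width: 44.3
11.2 [598.3 138.9 190. ] [179.95   0.   -22.19] [-1.5 -2.5  6.1] 44.29938167245252
top scale 3.25
scene scale 4.333333333333333
```

View pics/l12.png

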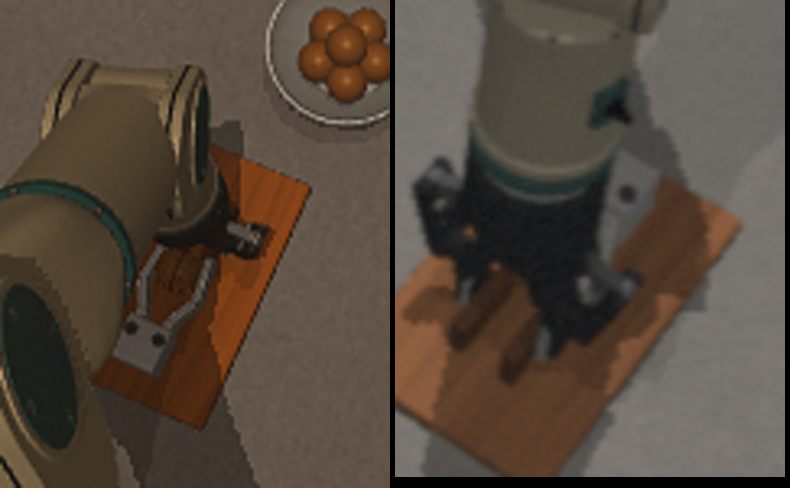

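```bash
python3 -m jog '[0,0,0,0,42, 0,0,0,0,41, 0,0,0,0,40, 0,0,0,0,40, 0,0,0,0,40]'; python3 -m jog '[0,0,0,0,39, 0,0,0,0,38, 0,0,0,0,37, 0,0,0,0,37, 0,0,0,0,37]';python3 -m jog '[0,0,0,0,36, 0,0,0,0,35, 0,0,0,0,34, 0,0,0,0,34, 0,0,0,0,34]'
python3 look.py l13 190 310 150 300 350 440 200 310
```

```text
clock: 11.72
eef_pos: [598.4, 139.1, 190.6]
tool_rot: [3.141, -0.0, -0.387]
force: [-1.2, -1.8, 8.5]
width: 39.9
clock: 12.13
eef_pos: [598.4, 139.2, 189.8]
tool_rot: [3.141, -0.0, -0.387]
force: [-0.3, -3.2, 2.3]
width: 37.1
clock: 12.55
eef_pos: [598.5, 139.7, 189.7]
tool_rot: [-3.141, -0.0, -0.387]
force: [1.5, -1.9, 2.3]
width: 34.0
12.55 [598.5 139.7 189.7] [-1.7999e+02 -1.0000e-02 -2.2160e+01] [ 1.5 -1.9  2.3] 33.972686340764795
top scale 3.25
scene scale 4.333333333333333
```

View pics/l13.png

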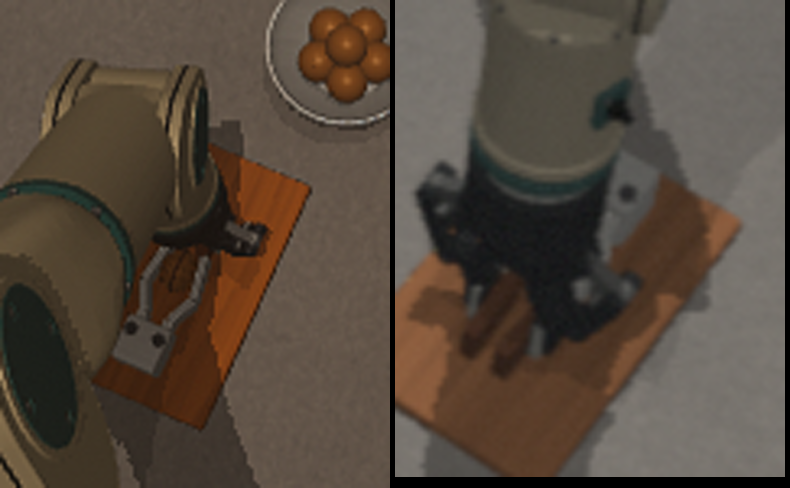

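```bash
python3 -m jog '[0,0,0,0,33, 0,0,0,0,32, 0,0,0,0,31, 0,0,0,0,31, 0,0,0,0,31, 0,0,0,0,31, 0,0,0,0,31]'
python3 -m jog '[0,0,0,0,38, 0,0,0,0,46, 0,0,0,0,54, 0,0,0,0,62, 0,0,0,0,70, 0,0,0,0,78, 0,0,0,0,85, 0,0,0,0,85, 0,0,0,0,85, 0,0,0,0,85, 0,0,0,0,85]'
python3 look.py l14 190 310 150 300 350 440 200 310
```

```text
clock: 13.23
eef_pos: [598.3, 139.2, 189.9]
tool_rot: [3.141, -0.0, -0.387]
force: [-0.3, -2.1, 5.9]
width: 31.0
clock: 14.15
eef_pos: [598.4, 139.5, 189.8]
tool_rot: [-3.141, -0.0, -0.387]
force: [0.1, 0.1, 0.3]
width: 85.2
14.15 [598.4 139.5 189.8] [-1.7999e+02 -1.0000e-02 -2.2170e+01] [0.1 0.1 0.3] 85.20498689935677
top scale 3.25
scene scale 4.333333333333333
```

View pics/l14.png

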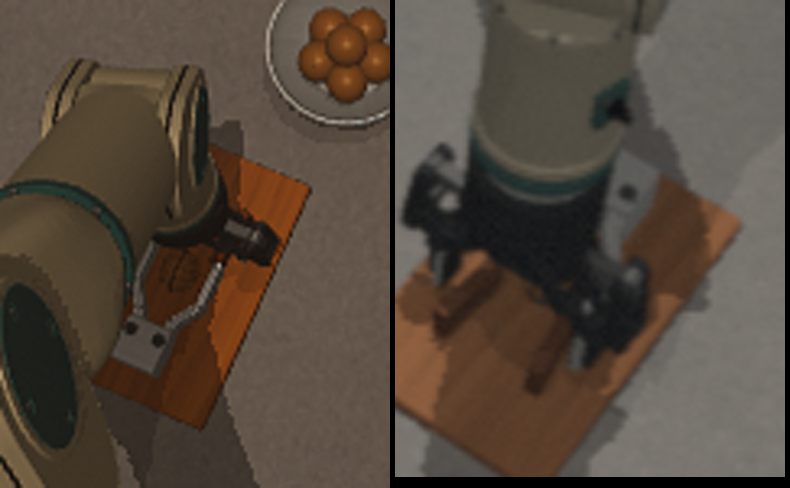

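The arms sprang open again. I raise the tool and move it away for a clear view of the nut.

```bash
python3 -m jog '[0,0,-25,0,85, 0,0,-60,0,85, 0,0,-100,0,85, 0,0,-140,0,85, -10,-35,-160,0,85, -20,-70,-160,0,85, -30,-105,-160,0,85, -40,-140,-160,0,85, -40,-180,-160,0,85, -40,-200,-160,0,85, -40,-200,-160,0,85, -40,-200,-160,0,85, -40,-200,-160,0,85]'
python3 look.py l15 215 285 190 280 350 440 200 310
```

```text
clock: 15.33
eef_pos: [636.8, 338.5, 349.4]
tool_rot: [3.14, -0.0, -0.388]
force: [0.5, -0.8, 0.3]
width: 85.5
15.3333 [636.8 338.5 349.4] [ 1.7989e+02 -1.0000e-02 -2.2230e+01] [ 0.5 -0.8  0.3] 85.5305251583062
top scale 5.571428571428571
scene scale 4.333333333333333
```

View pics/l15.png

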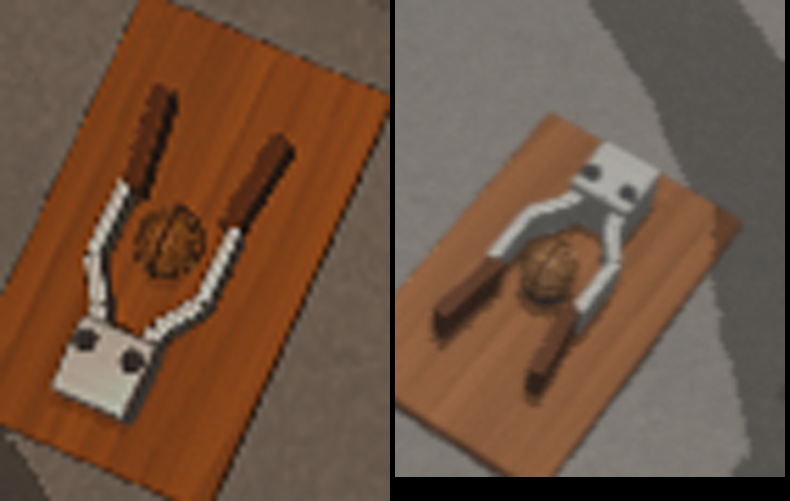

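```bash
python3 - <<'E'
import cv2,numpy as np
o=[]
for f in("top0.png","l15_top.png"): o.append(cv2.imread("pics/"+f)[218:250,230:262])
for f in("scene0.png","l15_scene.png"): o.append(cv2.imread("pics/"+f)[246:278,370:402])
o=[cv2.resize(c,None,fx=9,fy=9,interpolation=cv2.INTER_CUBIC) for c in o]
cv2.imwrite("pics/cmp.png",np.vstack([np.hstack(o[:2]),np.hstack(o[2:])]))
E
```

```text
(no output)
```

View pics/cmp.png

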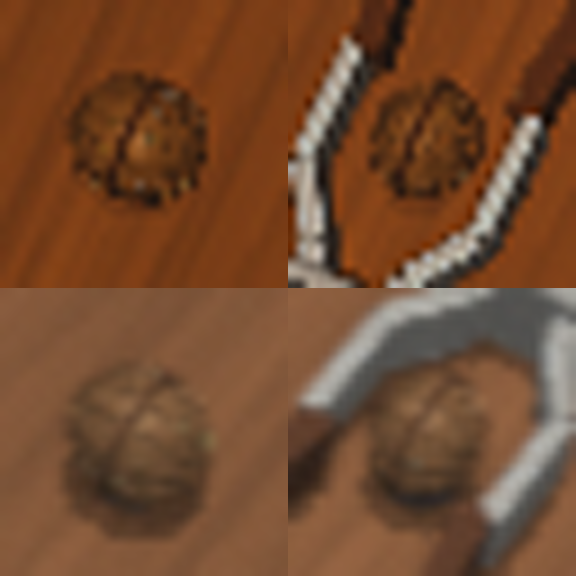

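The nut is clearly narrower across the jaws in both views, about 13 px against 15.5 px before. One numeric check of its place in the cracker, then I hand in.

```bash
python3 - <<'E'
from h import *
t=lambda q:[(x/5.5714-.5+215,y/5.5714-.5+190) for x,y in q]
h=ray("top",t([(78,318),(157,342),(130,418),(54,390)]),50)[:,:2].mean(0)
e=ray("top",t([(162,90),(282,142)]),42)[:,:2].mean(0)
n=ray("top",t([(170,241)]),32)[0,:2]
v=(e-h)/np.linalg.norm(e-h);Y=np.array([-v[1],v[0]])
print("yaw",np.degrees(np.arctan2(v[1],v[0])),"nut in cracker",(n-h)@v-8,(n-h)@Y)
b=cv2.imread("pics/top0.png");c=cv2.imread("pics/l15_top.png")
print(read_state()["force"].round(1))
E
```

```text
yaw -21.944786994936635 nut in cracker 62.336281315153826 -0.20823709071476137
[-0.4 -0.3  0.3]
```

```bash
python3 -c "
from cell import *
print(finish_job())"
```

```text
the job is handed in; nothing more can be done
None
```

The job is handed in at about 15.4 s of the 64 s allowed; no verdict was reported. I lifted the steel cracker out of the tray by its head, laid it on the board around the walnut and let go. Then I squeezed both handles from open to 31 mm over the outsides, released, and moved the arm clear.

**Last checks:**
- **Position:** the nut is at x ≈ 62 mm and y ≈ -0.2 mm in the cracker's frame, measured from the top view.
- **Cracker:** it lies flat on the board with its arms sprung open, and the tool force is about zero.
- **Shell:** the nut is visibly narrower across the jaws in both views, about 13 px against 15.5 px before in the top view. That is roughly 3 to 4 mm in per side.

**Weaker points:**
- **Shell giving:** the gripper closed to its commanded width, so I saw no force signal when the shell gave. That it cracked rests on the closing width and the pictures.
- **Camera offset:** the two cameras disagreed by 2 to 5 mm in x, so I used values in between.
- **Bystanders:** the bowl stayed in place in the top views. I did not measure the jar or crate again, but nothing I moved came near them.

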